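# Slide a vial tray onto its base tray so the pins drop home

## Robot

A 7-joint arm with a two-finger parallel gripper is mounted at the origin on the work surface. World frame = base frame: x ahead of the robot, y to its left, z up, the work surface at z = 0. Lengths are in m, angles in rad, forces in N, time in s.
With the tool pointing down it reaches from about 0.4 to 0.875 m from the base axis. Payload 4.4 kg.
Tool frame: the origin (TCP) lies between the finger pads; the fingertips stand manip.nose_length ahead of it and the grasp point (between the pads) lies 2 mm behind it (manip.nose_length is the distance from the TCP to the fingertips, in m); z points along the fingers, y is the direction in which the jaws open and shut (so a half turn about z gives the same grasp; the last joint's range is limited). The gripper opens to 85 mm and grips with 20 to 120 N. Pads are 22 mm wide; open, the fingers measure 114 mm over their backs; the gripper's body (76 mm by 85 mm) begins 54 mm behind the grasp point. The pads swing forward as they close: fully open they stand 13 mm farther back than shut.
Start: joints at [-1.316, 0.628, 0.038, 1.517, -0.027, 0.996, -0.02], TCP at [0.205, 0.617, 0.248] pointing down, gripper open.
Joint ranges: [-3.06, 3.06], [-0.37, 2.12], [-1.25, 1.32], [0.18, 2.47], [-1.1, 4.24], [0.23, 1.98], [-2.94, 2.94]. Speed limits (rad/s): [2.57, 2.57, 3.14, 3.14, 3.14, 3.14, 3.14].

## Interface

Orientations are given as a 3x3 rotation matrix whose columns are the frame's x, y, z axes.
In Python, from plant import manip, viewer gives the robot as it stands. The module is installed in compiled form; this text tells all that it offers.
- The arm moves only by the tool move_arm, never from a script. Its argument "targets" is a list of rows, each an object of numbers: "x", "y", "z": the shift along the tool's x, y, z in cm; "spin": the turn about the tool's z in rad. A call has exactly 5 rows; each row is the pose to reach, as a shift and turn from the pose commanded when the call began, along the tool's axes at that moment; what a row does not reach only later rows make up. A row lasts 1/10 s, in which the tool goes at most 50 mm and 8.59 degrees, less where a joint would pass 70% of its speed; a pose out of reach is approached as far as the arm can. A call with a gripper value outside its range is refused whole. "claw" is the closure, from 0 (fully open) to 1 (shut), set as the call begins (left out, the last holds). The fingers move at their own pace and stop on an object; "newtons" is the grip in N (left out, the last holds). Time passes only in rows, so rows that repeat a pose let the fingers close, or fill a call up. It gives the time, the measured TCP pose, the force and the opening at its end, in the units of the state.
- manip.get_obs(): the state, without advancing time (a new reading comes with each control period).
- viewer.get_image(name): name is "scene" or "top"; returns (picture, depth): 420x560x3 uint8, red, green, blue; 420x560 float32, m along the optical axis (not along the pixel's ray), 0 where there is no reading.
- viewer.camera_model(name): a dict with "mtx" (3x3 intrinsics, pixels), "rvec" (rotation vector, rad) and "tvec" (3), from world to camera coordinates, as OpenCV has them. Camera axes: x right, y down, z forward; pixel columns grow to the right and rows downward; lengths in m; the calibration is good to about 2 mm. A picture is of the moment at which its call begins. camera_model takes no time and is no camera call.
- manip.sign_off(): hands the job in, once; it reports no verdict.
The state is a dict: "time": time; "joints": joint angles; "joint_vel": joint speeds; "joint_efforts": joint torques, N m; "position": TCP position; "ee_rot": TCP orientation; "wrist_force": force on the tool from outside, world axes, zero at the start; "torque": the same for the moment, N m; "finger_gap": finger opening in m.
Only numpy, scipy, OpenCV 4.12 (cv2) and the standard library are available. Lean on these libraries where they do the work, as an engineer would, in place of code of your own. Each camera call takes 0.05 s, during which the arm holds its last target.

## Task

Slide the loose blue vial tray off the middle ledge onto the blue base tray (not the orange one), so that all four of its pins drop into the sockets and it sits flat and fully home. The base trays can sit several millimetres off centre in their cradles, so feel for the sockets. Push the tray along without lifting it, gently and without ramming it, leave everything else on the bench alone, and let go at the end.

Things in the scene. Friction and masses are not known exactly. Their poses are not given: they have to be found in the camera images.
- tray_center (a point): Centre (half-way up) of the loose blue vial tray: a closed block 140 mm along its x, 130 along y, 36 high, flush vial caps on a white top, nothing to grip; 0.3 to 0.65 kg. Own axes, z up. This point is 26 mm above the deck while the tray slides on its pins, 18 mm when fully home. It starts on the ledge, up to about 12 mm off centre and 0.18 rad askew.
- tray_pins (a point): Centre of the plane of the pin tips, 26 mm straight below the tray's centre. Four steel pins, 10 mm thick, stick out 8 mm below the block, their last 3 mm tapering to 7 mm thick: a wide pair at x = +-55, y = +50 mm and a narrow pair at x = +-33, y = -50 mm in the tray's axes.
- cradle_blue_mid (a point): Middle of the fixed grey cradle that holds the blue base tray, at deck height (49.5 mm above the table). The base tray (fixed; deck 150 x 168 mm) has the cradle's axes but its centre lies anywhere up to 3.5 mm off this point along x and 8 mm along y. It has square sockets 13 mm wide, 11 deep at x = +-55, y = +50 and x = +-33, y = -50 mm from its own centre.
- cradle_orange_mid (a point): The same for the cradle of the orange base tray on the other side of the ledge: not to be used for the tray. Which of the two is on the ledge's +y side varies.
- ledge_top (a point): Centre of the top of the fixed aluminium ledge, 190 mm along its x, 150 along y, 50 mm above the table. The cradles lie 151 mm from it along its +y and -y, axes parallel with it; the base trays' decks pass under its edges 0.5 mm lower, so the tray slides straight across. Lower things (up to 70 mm tall) stand on the table 100 mm or more before and behind it.

How it is judged:
By the outcome, as a careful person would: the job done as asked, in the order asked, and still so for the second after the job is handed in, with the robot touching nothing.
It also fails if it takes over 72 s, if anything falls off the work surface, if the arm or the gripper's body presses on something with over 40 N, if the wrist force passes 120 N, or if a joint passes its speed limit or range.

## Working session

There is one attempt and no reset: what is moved stays moved. The work goes in short steps, Python scripts to look and compute and a tool call to move; the robot and the scene stay as the last step left them, time stands still between calls to the robot, and variables do not carry over. Pictures are saved under pics/ and viewed, and the job is handed in when it is done.

Besides the shell and the picture viewer there is one more tool, called after "Call:" by a JSON object that holds its "method" and its "body". move_arm: Moves the arm, as the interface text tells. Its arguments: {"type":"object","properties":{"targets":{"type":"array","items":{"type":"object","properties":{"x":{"type":"number"},"y":{"type":"number"},"z":{"type":"number"},"spin":{"type":"number"}}}},"claw":{"type":"number"},"newtons":{"type":"number"}},"required":["targets"]}

```bash
mkdir -p pics; python3 - <<'E'
from plant import manip, viewer
import cv2,numpy as np
o=manip.get_obs()
print(manip.nose_length,{k:np.round(v,3).tolist() for k,v in o.items()})
for n in("scene","top"):
    p,d=viewer.get_image(n); cv2.imwrite(f"pics/{n}0.png",p[:,:,::-1]); np.save(f"{n}0.npy",d); np.save(f"{n}0p.npy",p)
    m=viewer.camera_model(n); print(n,{k:np.round(v,4).tolist() for k,v in m.items()})
E
```

```text
0.017 {'time': 0.0, 'joints': [-1.316, 0.629, 0.038, 1.518, -0.027, 0.996, -0.02], 'joint_vel': [-0.002, -0.001, -0.001, -0.001, 0.001, 0.002, -0.001], 'joint_efforts': [-0.0, -56.34, 1.226, -19.344, 0.011, 0.01, 0.0], 'position': [0.205, 0.616, 0.247], 'ee_rot': [[-0.949, 0.315, -0.001], [0.315, 0.949, -0.002], [-0.0, -0.002, -1.0]], 'wrist_force': [0.646, -0.271, 0.823], 'torque': [-0.061, 0.026, -0.018], 'finger_gap': 0.086}
scene {'mtx': [[450.0149, 0.0, 272.1072], [0.0, 450.0149, 206.4385], [0.0, 0.0, 1.0]], 'rvec': [2.2222, 1.3248, -0.4148], 'tvec': [-0.2678, -0.3171, 0.9971]}
top {'mtx': [[522.0042, 0.0, 277.1029], [0.0, 522.0042, 206.3345], [0.0, 0.0, 1.0]], 'rvec': [2.1567, -2.1233, 0.172], 'tvec': [0.0108, 0.5376, 0.7625]}
```

View pics/scene0.png

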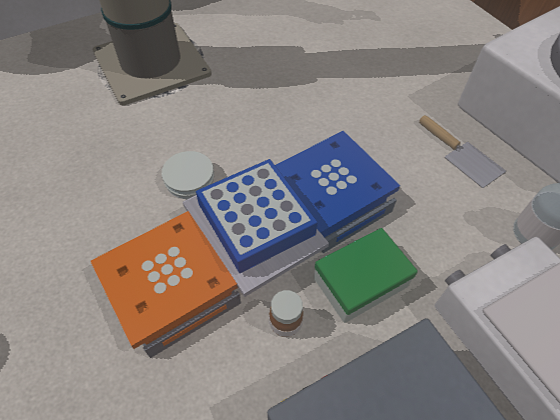

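View pics/top0.png

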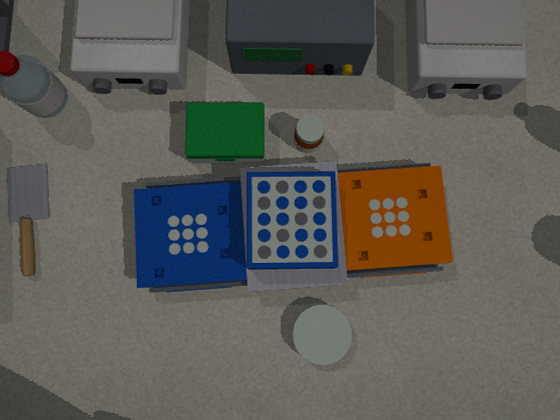

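The top view shows the blue base to the left (sockets near (156,201), (222,210), (225,253), (159,272)), the tray in the middle at about (291,219), and orange to the right. The blue base is therefore towards world +y. Next I'll measure these positions.

```bash
cat > h.py <<'E'
import cv2,numpy as np
from plant import manip,viewer
def ray(name,uv,z):
    m=viewer.camera_model(name); K=np.array(m["mtx"]);R=cv2.Rodrigues(np.array(m["rvec"],float))[0];t=np.array(m["tvec"],float).ravel()
    uv=np.atleast_2d(np.array(uv,float)); d=np.c_[uv,np.ones(len(uv))]@np.linalg.inv(K).T@R
    c=-R.T@t; return c+d*((z-c[2])/d[:,2])[:,None]
def proj(name,P):
    m=viewer.camera_model(name); return cv2.projectPoints(np.array(P,float).reshape(-1,3),np.array(m["rvec"],float),np.array(m["tvec"],float),np.array(m["mtx"],float),None)[0].reshape(-1,2)
def pts(name,d):
    m=viewer.camera_model(name); K=np.array(m["mtx"]);R=cv2.Rodrigues(np.array(m["rvec"],float))[0];t=np.array(m["tvec"],float).ravel()
    v,u=np.mgrid[:d.shape[0],:d.shape[1]]
    c=np.stack([(u-K[0,2])*d/K[0,0],(v-K[1,2])*d/K[1,1],d],-1)
    return (c-t)@R
E
python3 - <<'E'
from h import *
for n in("top","scene"):
    p=np.load(n+"0p.npy");d=np.load(n+"0.npy");P=pts(n,d);hsv=cv2.cvtColor(p,cv2.COLOR_RGB2HSV)
    blue=cv2.inRange(hsv,(105,120,40),(130,255,255)); org=cv2.inRange(hsv,(5,150,80),(20,255,255))
    print(n, "tray/base z:", [np.round(P[v,u],4).tolist() for u,v in ([(291,219),(210,225),(340,285),(400,180)] if n=="top" else [(255,205),(310,165),(230,275)])])
    for nm,m in(("blue",blue),("org",org)):
        cs,h=cv2.findContours(m,cv2.RETR_CCOMP,cv2.CHAIN_APPROX_NONE)
        for c,hh in zip(cs,h[0]):
            a=cv2.contourArea(c)
            if a>25:
                mm=cv2.moments(c);u,v=mm['m10']/a,mm['m01']/a
                dk=hsv[int(v),int(u)]
                print(nm,"hole" if hh[3]>=0 else "outer",round(a),round(u,1),round(v,1),dk.tolist(),cv2.minAreaRect(c) if a>2000 else "")
    cv2.imwrite(f"pics/z_{n}.png",cv2.resize(p[120:320,120:470,::-1] if n=="top" else p[120:350,80:420,::-1],None,fx=2.2,fy=2.2,interpolation=cv2.INTER_CUBIC))
E
```

```text
top tray/base z: [[0.5108, -0.001, 0.0957], [0.5059, 0.1206, 0.0499], [0.4193, -0.0826, 0.0004], [0.5804, -0.1697, 0.0497]]
blue outer 111 301.2 251.1 [108, 223, 104] 
blue outer 108 282.5 251.3 [109, 230, 102] 
blue outer 106 319.5 234.4 [109, 240, 100] 
blue outer 112 301.0 234.7 [109, 230, 103] 
blue outer 108 263.6 235.0 [108, 233, 102] 
blue outer 108 282.1 218.6 [110, 224, 100] 
blue outer 106 263.6 218.8 [108, 255, 101] 
blue outer 108 319.1 218.2 [108, 243, 102] 
blue outer 108 300.3 202.2 [108, 245, 100] 
blue outer 106 281.8 202.3 [109, 225, 103] 
blue outer 101 263.4 186.5 [109, 225, 101] 
blue outer 103 318.3 186.0 [109, 240, 100] 
blue outer 102 299.9 186.2 [110, 215, 102] 
blue outer 19052 234.6 228.1 [108, 237, 71] ((235.44406127929688, 226.74488830566406), (107.4832992553711, 205.4740753173828), 85.76361083984375)
blue hole 126 174.3 248.4 [60, 15, 123] 
blue hole 126 188.3 247.4 [56, 15, 121] 
blue hole 126 202.2 246.3 [60, 13, 122] 
blue hole 128 173.7 234.6 [60, 15, 123] 
blue hole 126 187.7 233.7 [56, 15, 121] 
blue hole 127 201.5 232.5 [54, 10, 124] 
blue hole 11
[... 2206 characters left out ...]
1562, 205.7000274658203), (76.02630615234375, 87.20664978027344), 63.43495178222656)
blue hole 84 335.4 162.6 [80, 5, 165] 
blue hole 43 334.2 144.8 [114, 95, 86] 
org outer 131 187.1 329.0 [11, 163, 116] 
org outer 10872 162.1 278.3 [12, 182, 182] ((164.6619110107422, 277.58184814453125), (99.50840759277344, 121.35891723632812), 62.35402297973633)
org hole 140 159.7 287.4 [50, 5, 168] 
org hole 134 173.1 279.9 [30, 6, 168] 
org hole 131 153.4 276.1 [50, 5, 168] 
org hole 132 186.2 272.7 [36, 8, 168] 
org hole 128 166.6 268.9 [38, 6, 169] 
org hole 126 147.1 265.2 [50, 5, 169] 
org hole 124 179.6 261.8 [42, 8, 170] 
org hole 122 160.3 258.2 [42, 8, 169] 
org hole 120 173.3 251.3 [45, 6, 170]
```

View pics/z_top.png

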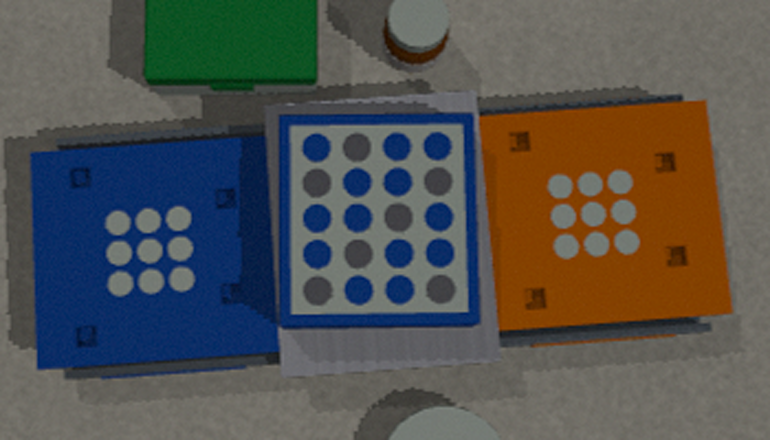

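```bash
python3 - <<'E'
from h import *
import scipy.ndimage as ni
M=np.array([[55,50],[-55,50],[33,-50],[-33,-50]])/1000
def fit(A,B): # B≈R A+t
    a=A-A.mean(0);b=B-B.mean(0);th=np.arctan2((a[:,0]*b[:,1]-a[:,1]*b[:,0]).sum(),(a*b).sum())
    R=np.array([[np.cos(th),-np.sin(th)],[np.sin(th),np.cos(th)]]);t=B.mean(0)-R@A.mean(0);return th,t,B-A@R.T-t
S={"top":[(156,201),(159,272),(222,210),(225,253)],"scene":None}
# initial from top
B=ray("top",S["top"],0.0495)[:,:2]; th,t,e=fit(M,B);print("init",th,t,e.round(4).tolist())
for n in("top","scene"):
    p=np.load(n+"0p.npy").astype(float).sum(2)
    R=np.array([[np.cos(th),-np.sin(th)],[np.sin(th),np.cos(th)]])
    uv0=proj(n,np.c_[M@R.T+t,np.full(4,.0495)])
    out=[]
    for u,v in uv0:
        u0,v0=int(round(u)),int(round(v));w=p[v0-9:v0+10,u0-9:u0+10]
        bg=np.median(w);m=(w<bg*0.80);l,k=ni.label(m);
        c=None
        if k:
            sz=ni.sum(m,l,range(1,k+1));cm=ni.center_of_mass(m,l,range(1,k+1))
            print(n,"blobs",[(int(s),round(u0-9+x[1],1),round(v0-9+x[0],1)) for s,x in zip(sz,cm) if s>5], "pred",(round(u,1),round(v,1)))
# tray: white region corners via approx
for n in("top","scene"):
    p=np.load(n+"0p.npy");hsv=cv2.cvtColor(p,cv2.COLOR_RGB2HSV)
    blue=cv2.inRange(hsv,(105,120,40),(130,255,255)); cs,h=cv2.findContours(blue,cv2.RETR_CCOMP,cv2.CHAIN_APPROX_NONE)
    c=[c for c,hh in zip(cs,h[0]) if hh[3]>=0 and cv2.contourArea(c)>4000][0]
    W=ray(n,c[:,0],0.094)[:,:2].astype(np.float32)*1000
    r=cv2.minAreaRect(W);mm=cv2.moments(c);ctr=ray(n,[mm['m10']/mm['m00'],mm['m01']/mm['m00']],0.094)
    print(n,"white",r,ctr)
    # caps: blue ones
    caps=np.array([ (lambda q:(q['m10']/q['m00'],q['m01']/q['m00']))(cv2.moments(x)) for x,hh in zip(cs,h[0]) if hh[3]<0 and 65<cv2.contourArea(x)<120])
    C=ray(n,caps,0.094)[:,:2]*1000;print(C.round(1).tolist())
    dots=np.array([ (lambda q:(q['m10']/q['m00'],q['m01']/q['m00']))(cv2.moments(x)) for x,hh in zip(cs,h[0]) if hh[3]>=0 and 80<cv2.contourArea(x)<150])
    if len(dots)==9: D=ray(n,dots,.0495)[:,:2];print("dots mean",D.mean(0),"dir",(D[2]-D[0]))
E
```

```text
init 0.09132106443002777 [0.49213599 0.14970721] [[-0.0008, 0.0001], [0.0011, 0.0], [-0.0003, 0.0003], [-0.0, -0.0003]]
top blobs [(57, np.float64(156.0), np.float64(200.3))] pred (np.float64(156.1), np.float64(200.5))
top blobs [(55, np.float64(159.2), np.float64(273.3))] pred (np.float64(159.0), np.float64(272.7))
top blobs [(50, np.float64(230.0), np.float64(209.8)), (46, np.float64(223.3), np.float64(209.8))] pred (np.float64(222.2), np.float64(209.8))
top blobs [(113, np.float64(229.3), np.float64(251.8))] pred (np.float64(224.8), np.float64(253.0))
scene blobs [(35, np.float64(375.2), np.float64(185.8))] pred (np.float64(375.6), np.float64(186.0))
scene blobs [(32, np.float64(334.3), np.float64(144.7))] pred (np.float64(334.2), np.float64(144.6))
scene blobs [(45, np.float64(318.9), np.float64(204.0)), (10, np.float64(315.8), np.float64(210.7))] pred (np.float64(318.9), np.float64(204.4))
scene blobs [(42, np.float64(294.8), np.float64(177.0)), (6, np.float64(295.5), np.float64(185.2))] pred (np.float64(295.0), np.float64(177.4))
top white ((511.7213134765625, -1.46649169921875), (127.86542510986328, 117.98036193847656), 1.7540791034698486) [[ 0.51061834 -0.00160812  0.094     ]]
[[465.3, -16.1], [464.5, 10.6], [489.5, -42.1], [488.6, -15.5], [487.3, 37.9], [511.5, 11.8], [510.8, 38.4], [512.9, -41.4], [535.8, -14.2], [535.2, 12.5], [557.9, 39.5], [560.0, -40.2], [559.2, -13.4]]
dots mean [0.49229132 0.1541465 ] dir [ 0.0037624  -0.04198926]
scene white ((510.42022705078125, -1.0964012145996094), (128.82456970214844, 118.89572143554688), 1.7032325267791748) [[ 0.51473785 -0.00283218  0.094     ]]
[[558.8, -39.5], [558.2, -13.0], [534.5, -13.5], [556.6, 40.1], [511.7, -40.9], [533.9, 12.9], [487.8, -41.4], [510.1, 12.3], [487.3, -14.8], [509.6, 39.0], [463.7, -15.5], [485.8, 38.2], [463.1, 11.1]]
dots mean [0.49189655 0.15457584] dir [-0.02117156 -0.00185574]
```

```bash
cat >> h.py <<'E'
def fit(A,B):
    a=A-A.mean(0);b=B-B.mean(0);th=np.arctan2((a[:,0]*b[:,1]-a[:,1]*b[:,0]).sum(),(a*b).sum())
    R=np.array([[np.cos(th),-np.sin(th)],[np.sin(th),np.cos(th)]]);t=B.mean(0)-R@A.mean(0);return th,t,B-A@R.T-t
E
python3 - <<'E'
from h import *
M=np.array([[55,50],[-55,50],[33,-50],[-33,-50]])/1000
for n,uv in(("top",[(156,200.3),(159.2,273.3),(222.3,209.8),(225,253)]),("scene",[(375.2,185.8),(334.3,144.7),(318.9,204),(294.8,177.0)])):
    for z in(.0495,.046): 
        th,t,e=fit(M,ray(n,uv,z)[:,:2]);print(n,z,th,t,(e*1000).round(1).tolist())
# ledge outline: silver mask by depth
d=np.load("top0.npy");P=pts("top",d);p=np.load("top0p.npy");hsv=cv2.cvtColor(p,cv2.COLOR_RGB2HSV)
m=((P[...,2]>.04)&(P[...,2]<.06)&(hsv[...,1]<60)).astype(np.uint8);m[:,:240]=0;m[:,350:]=0
Q=P[m>0];r=cv2.minAreaRect((Q[:,:2]*1000).astype(np.float32));print(r)
E
```

```text
top 0.0495 0.09411503353538458 [0.49200493 0.14950994] [[0.6, 0.2], [-0.6, -0.0], [0.0, -0.1], [-0.0, -0.1]]
top 0.046 0.0941150335353845 [0.49236676 0.15008516] [[0.8, 0.4], [-0.9, 0.2], [0.2, -0.3], [-0.2, -0.3]]
scene 0.0495 0.08724334778827371 [0.4916321  0.14976217] [[-0.4, -0.3], [0.6, -0.2], [0.0, 0.5], [-0.2, -0.0]]
scene 0.046 0.08724334778827357 [0.48945279 0.15160908] [[-0.1, 0.1], [0.2, 0.1], [0.2, 0.2], [-0.4, -0.4]]
((590.7853393554688, -8.473518371582031), (362.92291259765625, 174.16453552246094), 1.2334576845169067)
```

Call:
{"method": "move_arm", "body": {"targets": [{"x":-2,"y":-1.3,"z":0,"spin":0.07},{"x":-6,"y":-3.9,"z":0,"spin":0.2},{"x":-10,"y":-6.5,"z":0,"spin":0.34},{"x":-14,"y":-9.1,"z":0,"spin":0.48},{"x":-18,"y":-11.7,"z":0,"spin":0.62}], "claw": 0}}

```text
time: 0.6
position: [0.3396, 0.4473, 0.2481]
ee_rot: [[-0.585, 0.811, -0.0], [0.811, 0.585, -0.0], [-0.0, -0.0, -1.0]]
wrist_force: [-0.3, 0.9, 0.4]
finger_gap: 0.0852
```

```bash
cat >> h.py <<'E'
def to(x,y,z,yaw=None):
    "shift in cm along tool axes (nominal, tool pointing down) to world point; yaw = angle of tool y"
    o=manip.get_obs();R=np.array(o["ee_rot"]);p=np.array(o["position"])
    a=np.arctan2(R[1,1],R[0,1]); print("t",round(o["time"],2),"p",p.round(4),"yaw",round(a,4),"F",np.round(o["wrist_force"],1),"gap",round(o["finger_gap"],3))
    print("shift cm",(R.T@(np.array([x,y,z])-p)*100).round(2),"spin",None if yaw is None else round(a-yaw,4))
E
python3 -c "
from h import *
to(.5137,-.0873,.2,.026)"
```

```text
t 0.6 p [0.3396 0.4473 0.2481] yaw 0.6245 F [-0.3  0.9  0.4] gap 0.085
shift cm [-53.55 -17.13   4.82] spin 0.5985
```

Call:
{"method": "move_arm", "body": {"targets": [{"x":-4.6,"y":-1.5,"z":0,"spin":0.13},{"x":-9.2,"y":-3,"z":0,"spin":0.26},{"x":-13.8,"y":-4.5,"z":0,"spin":0.38},{"x":-18.4,"y":-6,"z":0,"spin":0.5},{"x":-23,"y":-7.4,"z":0,"spin":0.6}]}}

```text
time: 1.1
position: [0.4145, 0.2177, 0.2482]
ee_rot: [[-0.026, 1.0, -0.0], [1.0, 0.026, -0.0], [-0.0, -0.0, -1.0]]
wrist_force: [0.8, -0.4, 0.3]
finger_gap: 0.0848
```

```bash
python3 -c "
from h import *
to(.5137,-.0873,.2,.026)"
```

```text
t 1.1 p [0.4145 0.2177 0.2482] yaw 0.0257 F [ 0.8 -0.4  0.3] gap 0.085
shift cm [-30.74   9.13   4.82] spin -0.0003
```

Call:
{"method": "move_arm", "body": {"targets": [{"x":-4.6,"y":1.4,"z":0},{"x":-9.2,"y":2.8,"z":0},{"x":-13.8,"y":4.2,"z":0},{"x":-18.4,"y":5.6,"z":0},{"x":-22.8,"y":6.9,"z":0}]}}

```text
schema error: expected keys x, y, z, spin
```

Call:
{"method": "move_arm", "body": {"targets": [{"x":-4,"y":1.2,"z":1},{"x":-7.9,"y":2.2,"z":3},{"x":-7.9,"y":2.2,"z":6},{"x":-7.9,"y":2.2,"z":9},{"x":-7.9,"y":2.2,"z":9}]}}

```text
schema error: expected keys x, y, z, spin
```

```bash
python3 -c "
from h import *
to(.5137,-.0873,.074,.026)
for n in ('top','scene'):
    p,d=viewer.get_image(n);cv2.imwrite('pics/%s1.png'%n,p[:,:,::-1])"
```

```text
t 1.1 p [0.4145 0.2177 0.2482] yaw 0.0257 F [ 0.8 -0.4  0.3] gap 0.085
shift cm [-30.74   9.13  17.42] spin -0.0003
```

View pics/scene1.png

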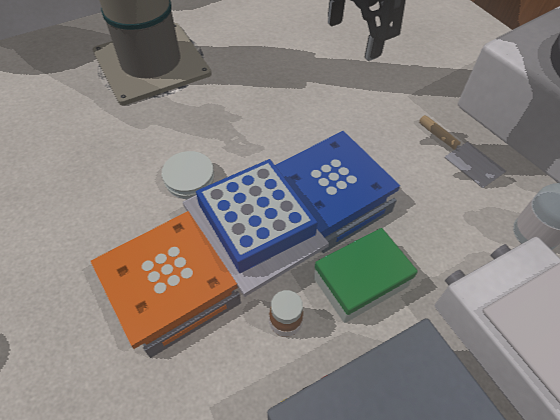

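View pics/top1.png

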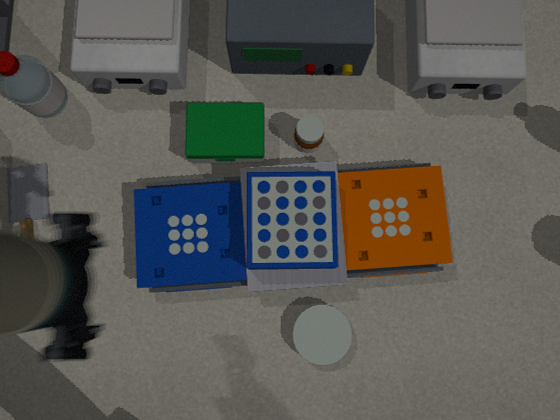

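Both moves were refused because the rows left out "spin", so the arm has not moved. In the pictures the gripper is still at the left, around (70,285) in the top view, and the trays are undisturbed. I'll resend the moves with all four keys.

Call:
{"method": "move_arm", "body": {"targets": [{"x":-4.6,"y":1.4,"z":0,"spin":0},{"x":-9.2,"y":2.8,"z":0,"spin":0},{"x":-13.8,"y":4.2,"z":0,"spin":0},{"x":-18.4,"y":5.6,"z":0,"spin":0},{"x":-22.8,"y":6.9,"z":0,"spin":0}]}}

```text
time: 1.7
position: [0.4907, -0.0077, 0.2482]
ee_rot: [[-0.031, 1.0, -0.0], [1.0, 0.031, 0.0], [0.0, -0.0, -1.0]]
wrist_force: [1.0, 0.7, 0.0]
finger_gap: 0.0852
```

Call:
{"method": "move_arm", "body": {"targets": [{"x":-4,"y":1.2,"z":0,"spin":0},{"x":-7.9,"y":2.2,"z":1,"spin":0},{"x":-7.9,"y":2.2,"z":3.5,"spin":0},{"x":-7.9,"y":2.2,"z":6.5,"spin":0},{"x":-7.9,"y":2.2,"z":9,"spin":0}]}}

```text
time: 2.2
position: [0.5144, -0.0843, 0.1568]
ee_rot: [[-0.03, 1.0, -0.001], [1.0, 0.03, 0.001], [0.001, -0.001, -1.0]]
wrist_force: [-0.2, 0.1, 0.7]
finger_gap: 0.0855
```

```bash
python3 -c "
from h import *
to(.5137,-.0873,.074,.026)
for n in ('top','scene'):
    p,d=viewer.get_image(n);cv2.imwrite('pics/%s2.png'%n,p[:,:,::-1])"
```

```text
t 2.2 p [ 0.5144 -0.0843  0.1568] yaw 0.0301 F [-0.2  0.1  0.7] gap 0.085
shift cm [-0.31 -0.07  8.28] spin 0.0041
```

View pics/scene2.png

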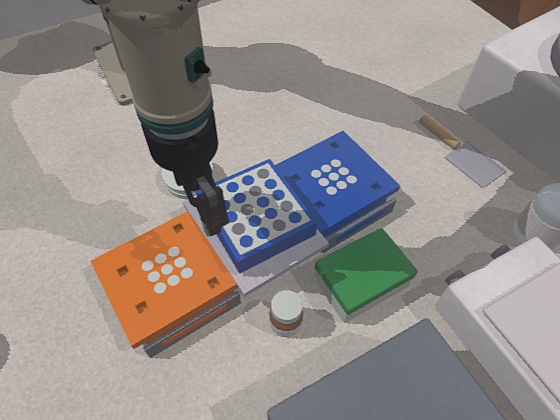

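View pics/top2.png

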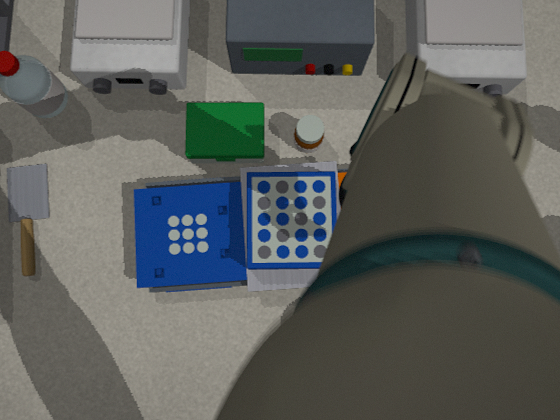

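The gripper hovers at the tray's −y edge, with its fingers near (205,205) in the scene view. I'll descend behind that face with about 1 cm of gap.

Call:
{"method": "move_arm", "body": {"targets": [{"x":-0.8,"y":0,"z":0,"spin":0},{"x":-0.8,"y":0,"z":2,"spin":0},{"x":-0.8,"y":0,"z":5,"spin":0},{"x":-0.8,"y":0,"z":7.5,"spin":0},{"x":-0.8,"y":0,"z":8.2,"spin":0}]}}

```text
time: 2.8
position: [0.5149, -0.0928, 0.0758]
ee_rot: [[-0.03, 1.0, -0.001], [1.0, 0.03, 0.0], [0.0, -0.001, -1.0]]
wrist_force: [0.4, 0.1, -0.2]
finger_gap: 0.0852
```

```bash
python3 -c "
from h import *
to(.5137,-.0873,.074,.026)
for n in ('top','scene'):
    p,d=viewer.get_image(n);cv2.imwrite('pics/%s3.png'%n,p[:,:,::-1])"
```

```text
t 2.8 p [ 0.5149 -0.0928  0.0758] yaw 0.03 F [ 0.4  0.1 -0.2] gap 0.085
shift cm [ 0.55 -0.1   0.18] spin 0.004
```

View pics/scene3.png

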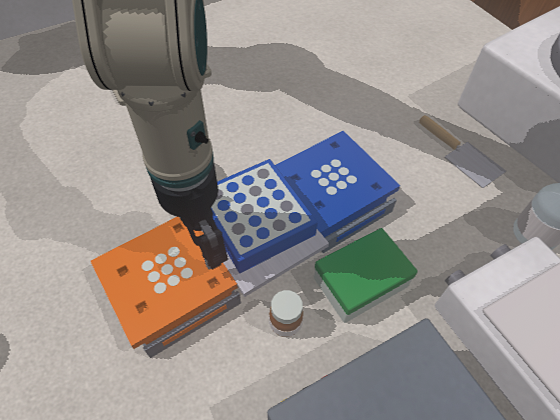

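Call:
{"method": "move_arm", "body": {"targets": [{"x":0.4,"y":0,"z":0,"spin":0},{"x":0.8,"y":0,"z":0,"spin":0},{"x":1.1,"y":0,"z":0,"spin":0},{"x":1.3,"y":0,"z":0,"spin":0},{"x":1.5,"y":0,"z":0,"spin":0}]}}

```text
time: 3.4
position: [0.5148, -0.0772, 0.0767]
ee_rot: [[-0.03, 1.0, 0.001], [1.0, 0.03, -0.0], [-0.0, 0.001, -1.0]]
wrist_force: [0.6, -1.8, 0.9]
finger_gap: 0.0856
```

Call:
{"method": "move_arm", "body": {"targets": [{"x":0.1,"y":0,"z":0,"spin":0},{"x":0.2,"y":0,"z":0,"spin":0},{"x":0.3,"y":0,"z":0,"spin":0},{"x":0.4,"y":0,"z":0,"spin":0},{"x":0.5,"y":0,"z":0,"spin":0}]}}

```text
time: 3.9
position: [0.5144, -0.0728, 0.0763]
ee_rot: [[-0.03, 1.0, 0.0], [1.0, 0.03, -0.0], [-0.0, 0.0, -1.0]]
wrist_force: [0.7, -2.8, 1.5]
finger_gap: 0.0853
```

Call:
{"method": "move_arm", "body": {"targets": [{"x":0.4,"y":-0.03,"z":0,"spin":-0.006},{"x":0.9,"y":-0.07,"z":0,"spin":-0.015},{"x":1.4,"y":-0.11,"z":0,"spin":-0.025},{"x":1.9,"y":-0.15,"z":0,"spin":-0.035},{"x":2.4,"y":-0.19,"z":0,"spin":-0.045}]}}

```text
time: 4.4
position: [0.5115, -0.0478, 0.0762]
ee_rot: [[-0.076, 0.997, -0.0], [0.997, 0.076, 0.0], [0.0, -0.0, -1.0]]
wrist_force: [1.0, -2.0, 1.4]
finger_gap: 0.0853
```

```bash
cat >> h.py <<'E'
TX=((np.arange(5)-2)*23.6/1000)
def tray(n,ztop,save=None):
    "tray centre & yaw from blue caps: fit to full 5x4 grid"
    p,d=viewer.get_image(n)
    if save: cv2.imwrite("pics/"+save,p[:,:,::-1])
    hsv=cv2.cvtColor(p,cv2.COLOR_RGB2HSV)
    blue=cv2.inRange(hsv,(105,100,30),(130,255,255)); cs,h=cv2.findContours(blue,cv2.RETR_CCOMP,cv2.CHAIN_APPROX_NONE)
    def cen(x): q=cv2.moments(x); return q['m10']/q['m00'],q['m01']/q['m00']
    caps=np.array([cen(x) for x,hh in zip(cs,h[0]) if hh[3]<0 and 60<cv2.contourArea(x)<125])
    return caps,p,d
# blue-cap pattern in tray frame (mm), from the first pictures
C0=np.array([[465.3,-16.1],[464.5,10.6],[489.5,-42.1],[488.6,-15.5],[487.3,37.9],[511.5,11.8],[510.8,38.4],[512.9,-41.4],[535.8,-14.2],[535.2,12.5],[557.9,39.5],[560.0,-40.2],[559.2,-13.4]])/1000
_c,_s=np.cos(.026),np.sin(.026)
CT=(C0-[.5117,-.0015])@np.array([[_c,-_s],[_s,_c]])
def tpose(n,ztop,guess,save=None):
    caps,p,d=tray(n,ztop,save); W=ray(n,caps,ztop)[:,:2]; x,y,a=guess
    for k in range(4):
        R=np.array([[np.cos(a),-np.sin(a)],[np.sin(a),np.cos(a)]]);Q=CT@R.T+[x,y]
        D=np.linalg.norm(Q[:,None]-W[None],axis=2);j=D.argmin(1);ok=D.min(1)<.010
        if ok.sum()<3: print(n,"few",ok.sum());return
        a,t,e=fit(CT[ok],W[j[ok]]);x,y=t
    P=pts(n,d); uv=proj(n,[[x,y,ztop]])[0].astype(int); zz=P[uv[1]-12:uv[1]+13,uv[0]-12:uv[0]+13,2]
    print(n,"n",ok.sum(),"ctr mm",round(x*1e3,1),round(y*1e3,1),"yaw",round(a,4),"err",(np.abs(e).max()*1e3).round(1),"ztop",np.median(zz).round(4))
    return x,y,a
E
python3 -c "
from h import *
to(.4986,.0740,.074,.09)
tpose('top',.094,(.510,.021,.06),'t4.png');tpose('scene',.094,(.510,.021,.06),'s4.png')"
```

```text
t 4.4 p [ 0.5115 -0.0478  0.0762] yaw 0.0764 F [ 1.  -2.   1.4] gap 0.085
shift cm [12.24 -0.36  0.23] spin -0.0136Traceback (most recent call last):
  File "<string>", line 4, in <module>
    tpose('top',.094,(.510,.021,.06),'t4.png');tpose('scene',.094,(.510,.021,.06),'s4.png')
    ~~~~~^^^^^^^^^^^^^^^^^^^^^^^^^^^^^^^^^^^^^
  File "h.py", line 37, in tpose
    caps,p,d=tray(n,ztop,save); W=ray(n,caps,ztop)[:,:2]; x,y,a=guess
                                  ~~~^^^^^^^^^^^^^
  File "h.py", line 5, in ray
    uv=np.atleast_2d(np.array(uv,float)); d=np.c_[uv,np.ones(len(uv))]@np.linalg.inv(K).T@R
                                            ~~~~~~~~~~~~~~~~~~~~~~~~~~^~~~~~~~~~~~~~~~~~~
ValueError: matmul: Input operand 1 has a mismatch in its core dimension 0, with gufunc signature (n?,k),(k,m?)->(n?,m?) (size 3 is different from 1)
```

View pics/t4.png

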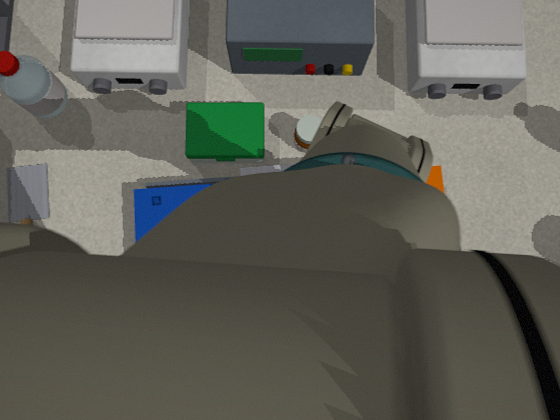

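The top view is blocked by the arm, so I'll use the scene camera.

```bash
python3 -c "
from h import *
tpose('scene',.094,(.506,.028,.076),'s4.png')"
```

```text
scene n 10 ctr mm 503.4 29.4 yaw 0.0778 err 0.3 ztop 0.0955
```

View pics/s4.png

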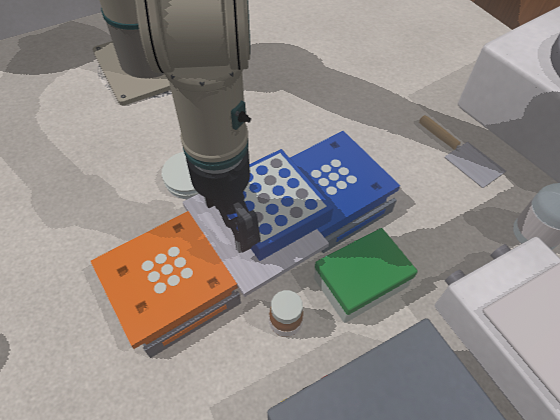

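Call:
{"method": "move_arm", "body": {"targets": [{"x":0.4,"y":0,"z":0,"spin":-0.003},{"x":0.9,"y":-0.02,"z":0,"spin":-0.006},{"x":1.5,"y":-0.03,"z":0,"spin":-0.008},{"x":2.1,"y":-0.04,"z":0,"spin":-0.01},{"x":2.7,"y":-0.05,"z":0,"spin":-0.013}]}}

```text
time: 5.0
position: [0.509, -0.0209, 0.0762]
ee_rot: [[-0.088, 0.996, -0.0], [0.996, 0.088, 0.0], [0.0, -0.0, -1.0]]
wrist_force: [0.2, -0.6, -0.8]
finger_gap: 0.0856
```

Call:
{"method": "move_arm", "body": {"targets": [{"x":0.6,"y":-0.01,"z":0,"spin":0},{"x":1.2,"y":-0.02,"z":0,"spin":0},{"x":1.8,"y":-0.03,"z":0,"spin":0},{"x":2.4,"y":-0.03,"z":0,"spin":0},{"x":3.0,"y":-0.04,"z":0,"spin":0}]}}

```text
time: 5.5
position: [0.5061, 0.0087, 0.0763]
ee_rot: [[-0.088, 0.996, -0.0], [0.996, 0.088, 0.0], [0.0, -0.0, -1.0]]
wrist_force: [0.5, -1.6, -0.9]
finger_gap: 0.0854
```

Call:
{"method": "move_arm", "body": {"targets": [{"x":0.6,"y":0,"z":0,"spin":0},{"x":1.2,"y":0,"z":0,"spin":0},{"x":1.8,"y":0,"z":0,"spin":0},{"x":2.4,"y":0,"z":0,"spin":0},{"x":2.9,"y":0,"z":0,"spin":0}]}}

```text
time: 6.0
position: [0.5036, 0.0377, 0.0763]
ee_rot: [[-0.088, 0.996, -0.0], [0.996, 0.088, 0.0], [0.0, 0.0, -1.0]]
wrist_force: [0.1, -1.9, -0.3]
finger_gap: 0.0853
```

```bash
python3 -c "
from h import *
to(.4986,.0740,.074,.09)
tpose('scene',.094,(.495,.115,.088),'s5.png')"
```

```text
t 6.0 p [0.5036 0.0377 0.0763] yaw 0.0883 F [ 0.1 -1.9 -0.3] gap 0.085
shift cm [ 3.66 -0.18  0.23] spin -0.0017
scene n 7 ctr mm 495.1 113.4 yaw 0.0873 err 0.3 ztop 0.0955
```

View pics/s5.png

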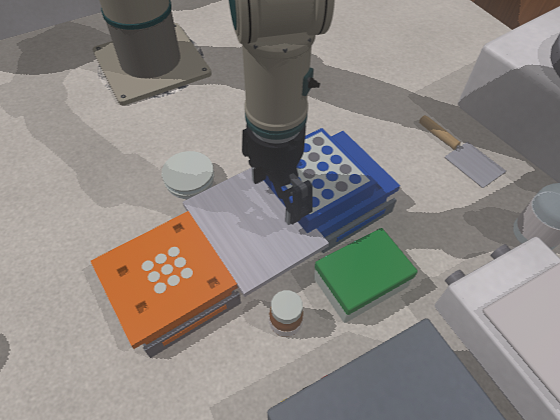

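Call:
{"method": "move_arm", "body": {"targets": [{"x":0.6,"y":0,"z":0,"spin":0},{"x":1.2,"y":-0.01,"z":0,"spin":0},{"x":1.8,"y":-0.02,"z":0,"spin":0},{"x":2.3,"y":-0.03,"z":0,"spin":0},{"x":2.8,"y":-0.03,"z":0,"spin":0}]}}

```text
time: 6.55
position: [0.5008, 0.0653, 0.0763]
ee_rot: [[-0.088, 0.996, -0.0], [0.996, 0.088, -0.0], [-0.0, -0.0, -1.0]]
wrist_force: [0.4, -2.2, 0.5]
finger_gap: 0.0853
```

```bash
python3 -c "
from h import *
to(.4986,.0740,.074,.09)
tpose('scene',.094,(.493,.141,.088),'s6.png')"
```

```text
t 6.55 p [0.5008 0.0653 0.0763] yaw 0.0881 F [ 0.4 -2.2  0.5] gap 0.085
shift cm [ 0.88 -0.14  0.23] spin -0.0019
scene n 6 ctr mm 492.5 141.0 yaw 0.0908 err 0.8 ztop 0.0954
```

Call:
{"method": "move_arm", "body": {"targets": [{"x":0.1,"y":0,"z":0,"spin":0},{"x":0.2,"y":0,"z":0,"spin":0},{"x":0.3,"y":0,"z":0,"spin":0},{"x":0.4,"y":0,"z":0,"spin":0},{"x":0.5,"y":0,"z":0,"spin":0}]}}

```text
time: 7.1
position: [0.5005, 0.0698, 0.0763]
ee_rot: [[-0.087, 0.996, 0.0], [0.996, 0.087, -0.0], [-0.0, 0.0, -1.0]]
wrist_force: [0.1, -1.0, 0.0]
finger_gap: 0.0853
```

Call:
{"method": "move_arm", "body": {"targets": [{"x":0.05,"y":0,"z":0,"spin":0},{"x":0.1,"y":0,"z":0,"spin":0},{"x":0.15,"y":0,"z":0,"spin":0},{"x":0.2,"y":0,"z":0,"spin":0},{"x":0.25,"y":0,"z":0,"spin":0}]}}

```text
time: 7.6
position: [0.5001, 0.0729, 0.0763]
ee_rot: [[-0.088, 0.996, -0.0], [0.996, 0.088, 0.001], [0.001, -0.0, -1.0]]
wrist_force: [-0.0, 0.7, 0.7]
finger_gap: 0.0854
```

```bash
python3 -c "
from h import *
to(.4986,.0740,.074,.09)
tpose('scene',.094,(.492,.148,.088),'s7.png')"
```

```text
t 7.6 p [0.5001 0.0729 0.0763] yaw 0.0885 F [-0.   0.7  0.7] gap 0.085
shift cm [ 0.12 -0.14  0.23] spin -0.0015
scene n 5 ctr mm 496.4 146.1 yaw 0.0899 err 0.5 ztop 0.0875
```

View pics/s7.png

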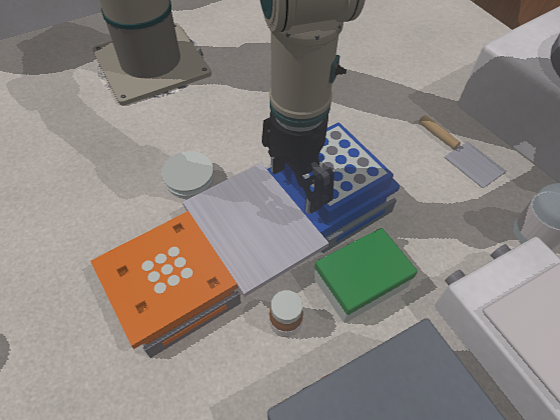

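The top of the tray dropped from 95.5 to 87.5 mm, which is the full 8 mm, and the push force has gone. I'll back off, lift clear and check it from both cameras.

Call:
{"method": "move_arm", "body": {"targets": [{"x":-0.3,"y":0,"z":0,"spin":0},{"x":-0.8,"y":0,"z":0,"spin":0},{"x":-1.8,"y":0,"z":0,"spin":0},{"x":-3,"y":0,"z":0,"spin":0},{"x":-3,"y":0,"z":-1,"spin":0}]}}

```text
time: 8.15
position: [0.5023, 0.0394, 0.086]
ee_rot: [[-0.084, 0.996, -0.002], [0.996, 0.084, -0.002], [-0.002, -0.002, -1.0]]
wrist_force: [-0.2, -0.1, 0.5]
finger_gap: 0.0854
```

Call:
{"method": "move_arm", "body": {"targets": [{"x":0,"y":0,"z":-4,"spin":0},{"x":0,"y":0,"z":-8,"spin":0},{"x":0,"y":0,"z":-12,"spin":0},{"x":-3,"y":0,"z":-16,"spin":0},{"x":-7,"y":0,"z":-18,"spin":0}]}}

```text
time: 8.65
position: [0.5103, -0.0263, 0.2703]
ee_rot: [[-0.092, 0.996, 0.005], [0.996, 0.092, 0.001], [0.001, 0.005, -1.0]]
wrist_force: [1.6, -1.0, -0.2]
finger_gap: 0.0854
```

Call:
{"method": "move_arm", "body": {"targets": [{"x":-5,"y":0,"z":0,"spin":0},{"x":-10,"y":0,"z":0,"spin":0},{"x":-15,"y":0,"z":0,"spin":0},{"x":-20,"y":0,"z":0,"spin":0},{"x":-24,"y":0,"z":0,"spin":0}]}}

```text
time: 9.15
position: [0.5293, -0.2699, 0.2673]
ee_rot: [[-0.085, 0.996, 0.001], [0.996, 0.085, -0.001], [-0.001, 0.0, -1.0]]
wrist_force: [0.1, 0.2, -0.3]
finger_gap: 0.0855
```

```bash
python3 -c "
from h import *
tpose('scene',.086,(.492,.15,.09),'s8.png');
caps,p,d=tray('top',.086,'t8.png')
for n in('scene','top'):
    p,d=viewer.get_image(n);P=pts(n,d);c,s=np.cos(.09),np.sin(.09)
    for q in((50,45),(-50,45),(50,-45),(-50,-45),(0,0)):
        w=[.4918+(c*q[0]-s*q[1])/1e3,.1497+(s*q[0]+c*q[1])/1e3,.086];u,v=proj(n,[w])[0].round().astype(int);print(n,q,(u,v),np.median(P[v-3:v+4,u-3:u+4,2]).round(4))
tpose('top',.086,(.492,.15,.09))
"
```

```text
scene n 10 ctr mm 491.4 150.9 yaw 0.0902 err 0.2 ztop 0.0873
scene (50, 45) (np.int64(375), np.int64(171)) 0.0876
scene (-50, 45) (np.int64(336), np.int64(133)) 0.0876
scene (50, -45) (np.int64(330), np.int64(197)) 0.0874
scene (-50, -45) (np.int64(292), np.int64(155)) 0.0877
scene (0, 0) (np.int64(333), np.int64(163)) 0.087
top (50, 45) (np.int64(154), np.int64(200)) 0.088
top (-50, 45) (np.int64(157), np.int64(268)) 0.0878
top (50, -45) (np.int64(216), np.int64(195)) 0.0874
top (-50, -45) (np.int64(220), np.int64(264)) 0.0878
top (0, 0) (np.int64(186), np.int64(231)) 0.0869
top n 13 ctr mm 492.2 150.5 yaw 0.0903 err 0.2 ztop 0.0871
```

View pics/s8.png

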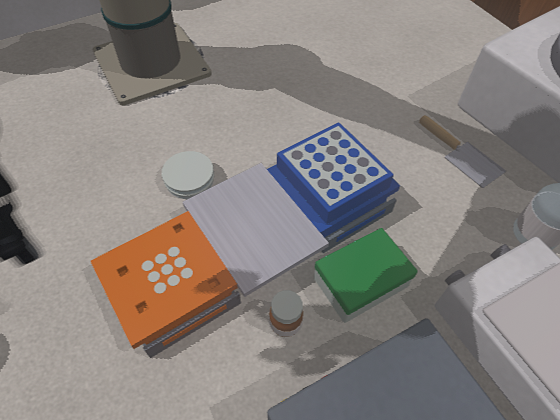

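View pics/t8.png

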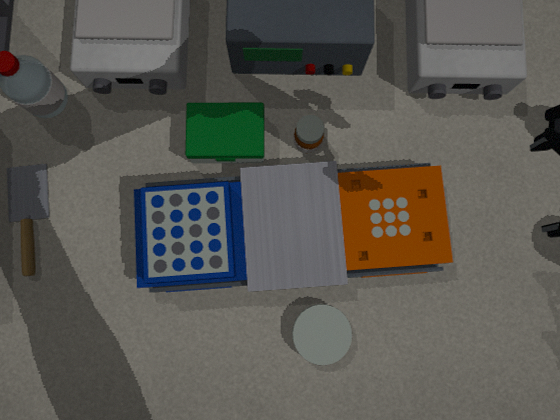

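The tray sits flat on the blue base, centred near (187,231) in the top view. The four corner heights are within 0.6 mm of each other, the gripper is clear, and nothing else has moved.

```bash
python3 -c "
from h import *
print(manip.sign_off())"
```

```text
the job is handed in; nothing more can be done
None
```

I slid the blue vial tray off the ledge onto the blue base tray, and all four pins dropped into the sockets. I pushed it with the two open fingers, correcting its skew on the way and creeping at about 0.5–1 mm per step at the end. I then backed off, lifted the arm clear and handed the job in at about 9.5 s.

**Seated height:** the tray's top fell from 95.5 to about 87.5 mm, the full 8 mm of the pins. Both cameras read about 1.5 mm high throughout, so I relied on the drop rather than the absolute height.

**Flatness:** in both cameras the four corner heights agree within 0.6 mm. The tray's centre reads about 0.6 mm lower than the corners, in both views.

**Position:** the tray ended at about (0.492, 0.1507) m with a yaw of 0.090 rad. That is about 1 mm from where I had measured the socket centre, within the sockets' play.

**Force:** the wrist force readings while pushing stayed below about 4 N, and fell to zero once the tray dropped in.

**Surroundings:** the last pictures show nothing else on the bench moved and the robot touching nothing.

**Failed steps:** two early moves were refused for a missing "spin" value, and one camera script failed because the arm blocked the top view. Neither affected the scene.

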